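# Zero the specimen stage by feel, set it four clicks up, and fire the shutter

### The arm

A 7-joint arm with a two-finger parallel gripper is mounted at the origin on the work surface. World frame = base frame: x ahead of the robot, y to its left, z up, the work surface at z = 0. Lengths are in mm, angles in rad, forces in N, time in s.
With the tool pointing down it reaches from about 400 to 850 mm from the base axis. Payload 10.4 kg.
Tool frame: the origin (TCP) lies midway between the tips of the shut fingers; the grasp point (between the pads) lies 19 mm behind it (arm.tcp_to_grasp is the distance from the TCP to the grasp point, in mm); z points along the fingers, y is the line along which they close (so a half turn about z gives the same grasp; the last joint's range is limited). The gripper opens to 87 mm and grips with 3 to 60 N. Pads are 19 mm wide; open, the fingers measure 117 mm over their backs; the gripper's body (75 mm by 190 mm) begins 51 mm behind the grasp point.
Start: joints at [-1.228, 0.332, -0.065, 1.46, 0.022, 1.35, -0.088], TCP at [223.549, 583.676, 222.576] pointing down, gripper open.
Joint ranges: [-2.6, 2.6], [-0.5, 2.12], [-1.47, 1.34], [0.16, 2.42], [-1.27, 4.41], [0.06, 2.06], [-2.6, 2.6]. Speed limits (rad/s): [2.22, 2.22, 2.79, 2.79, 3.14, 3.14, 3.14].

### API

Orientations are given as [roll, pitch, yaw] about the fixed x, y, z axes, in that order (R = Rz(yaw) Ry(pitch) Rx(roll)).
In Python, from rig import arm gives the robot as it stands. The module is installed in compiled form; this text tells all that it offers.
- The arm moves only by the shell command python3 -m creep 'ROWS' [OPENING] [FORCE]. ROWS is JSON, a list of rows, each an object with "delta_pos": the shift along the tool's x, y, z in mm, a list of three; "turn": the turn about the tool's z in degrees. A call has 1 to 20 rows; each row shifts and turns the commanded pose from where the row before left it, along the tool's axes as they then stand; what a row does not reach is not made up. A row lasts 1/12 s, in which the tool goes at most 41.7 mm and 7.16 degrees, less where a joint would pass 70% of its speed; a pose out of reach is approached as far as the arm can. A call with a gripper value outside its range is refused whole. OPENING is the opening, from 0 (shut) to 1 (fully open), set as the call begins (- or left out, the last holds). The fingers move at their own pace and stop on an object; FORCE is the grip in N (left out, the last holds). Time passes only in rows, so rows that do not move let the fingers close. It gives the time, the measured TCP pose, the force, the opening and the grip force at its end, in the units of the state.
- arm.get_obs(): the state, without advancing time (a new reading comes with each control period).
- arm.camera(name): name is "scene" or "top" or "wrist"; returns (picture, depth): 400x640x3 uint8, blue, green, red; 400x640 float32, mm along the optical axis (not along the pixel's ray), 0 where there is no reading.
- arm.camera_params(name): a dict with "mtx" (3x3 intrinsics, pixels), "R" (3x3) and "t" (3): a world point X has camera coordinates R X + t. Camera axes: x right, y down, z forward; pixel columns grow to the right and rows downward; lengths in mm; the calibration is good to about 2 mm. A picture is of the moment at which its call begins: read the wrist's pose just before it. camera_params takes no time and is no camera call; for the wrist camera it gives the pose at the moment of the call.
- arm.sign_off(): hands the job in; it is judged then, once.
Trained networks look in the newest picture that a camera, given by its name, has taken for a name from the list of things; names that differ only in an ending like _2 or _b are one class to them, and where a whole thing is asked for, a point or a joint stands for the part that bears it (a point fixed in the world has none). Each returns a list of dicts, best first, with "score" (0 to 1); they miss things now and then, are a little off and sometimes report something else, mostly with a low value. They report only what shows in the picture. A call takes as long as a camera call. They do not tell look-alikes from the thing itself.
- arm.silhouettes(camera, label): "region" (400x640 bool, what is visible of it).
- arm.place_of(camera, label): "centre" ([x, y, z] in mm, in world coordinates, good to about 4 mm: a listed point, or the origin of a listed thing).
The state is a dict: "time": time; "joint_positions": joint angles; "qd": joint speeds; "joint_torque": joint torques, N m; "tcp_pos": TCP position; "tcp_rot": TCP orientation; "wrist_force": force on the tool from outside, world axes, zero at the start; "ft_torque": the same for the moment, N m; "opening": opening from 0.0 (shut) to 1.0 (fully open); "finger_force": force on a finger pad.
Only numpy, scipy, OpenCV 4.12 (cv2) and the standard library are available. Lean on these libraries where they do the work, as an engineer would, in place of code of your own. Each camera call takes 0.05 s, during which the arm holds its last target. There are 200 camera calls.

### The job

The height dial of the imaging stand carries no scale, so bring the specimen stage to its reference height by feel: turn the blue-gripped dial anticlockwise until it comes gently up against its end stop, without forcing it past the stop, then turn it clockwise exactly four clicks. When the stage is set, press the green shutter button fully down, let go of everything, and leave the other things on the bench where they are.

Things in the scene. Friction and masses are not known exactly. Their poses are not given: they have to be found in the camera images.
- stand: White imaging stand fixed to the bench: base plate 220 x 330 mm, 30 mm thick; origin at the centre of its underside, x to its rear, y to its left, z up. Rear left, a post carries a white camera head with a black lens over the stage: it fills x -20 to 110, y 50 to 120, z 150 to 270 mm. Right front, at x -20, y -120 mm, a round screw housing 80 mm wide carries the height dial on top.
- dial_grip (a point): Height dial, turning about a vertical axis: black skirt 62 mm wide, top face 111 mm above the bench, and on it a blue grip bar 52 mm long, 16 mm thick, 30 mm tall (to 141 mm), both ends alike. The point is on the axis, 16 mm above the skirt's top face. x runs along the bar, y across it, z up. 18 clicks a turn (20 degrees each); let go, it settles in the nearest click.
- housing_top (a point): Top centre of the dial's screw housing, on the dial's axis, 100 mm above the bench; axes as the stand's. Between clicks the dial resists, then helps, by up to 0.08 N m. Its lowest click is at an end stop, at any bearing, unmarked; it starts 2 to 5 clicks above it and can go 14 up. The stop is springy, about 3 N m per rad; 10 degrees past it is forcing. Let go, it springs back to the stop.
- stage_top (a point): Centre of the top face of the black specimen stage, a plate 130 x 120 mm, 10 mm thick, at x 0, y 70 mm of the stand, with a glass slide clipped to it. The dial's screw lifts it 0.25 mm per click; its top is 95 mm above the bench when the dial is at its stop. It cannot be moved except by the dial.
- shutter_top (a point): Centre of the top face of the green round shutter button, 32 mm wide, in a white round housing 48 mm wide and 12 mm tall fixed to the bench. The top face is 22 mm above the bench when released (10 mm above its housing) and goes down 6 mm; it springs back up. It stands either left or right of the stand.
- shutter (a joint): Travel of the shutter button: 0 m released, 0.006 m fully down, which takes about 5 N.
- slide_box: Bystander: loose blue plastic box for slides, 100 x 85 x 34 mm, origin at the centre of its underside, left or right of the stand (opposite the button).
- dust_cap: Bystander: loose black round lens cap, 34 mm wide, 20 mm tall, origin at the centre of its underside; stands on the stand's base plate behind the dial housing.
- oil_bottle: Bystander: small amber bottle, 28 mm wide, 65 mm tall, origin at the centre of its underside, in front of the stand's left half.
- stain_bottle: Bystander: amber bottle, 44 mm wide, 100 mm tall, origin at the centre of its underside, behind the stand.
- sample_jar: Bystander: clear jar with an orange cap, 54 mm wide, 55 mm tall, origin at the centre of its underside, behind the stand.
- slide_tray: Bystander: aluminium tray with dividers, 110 x 200 x 22 mm, origin at the centre of its underside, at the right rear.
- wipes: Bystander: cardboard box, 100 x 130 x 60 mm, origin at the centre of its underside, at the left rear.
Mind the look-alikes: they are no part of the job. Leave any brown, pink or purple look-alike of the part that bears shutter_top alone.

How it is judged:
By the outcome, as a careful person would: the job done as asked, in the order asked, and still so for the second after the job is handed in, with the robot touching nothing.
It also fails if it takes over 72 s, if anything falls off the work surface, if the arm or the gripper's body presses on something with over 40 N, if the wrist force passes 120 N, or if a joint passes its speed limit or range.

## Working session

There is one attempt and no reset: what is moved stays moved. The work goes in short steps, Python scripts to look and compute and a shell command to move; the robot and the scene stay as the last step left them, time stands still between calls to the robot, and variables do not carry over. Pictures are saved under pics/ and viewed, at most 10 in all, crops included, and the job is handed in when it is done.

```bash
mkdir -p pics; python3 - <<'E'
from rig import arm
import cv2
o=arm.get_obs(); print(o)
for c in ("scene","top"):
    p,d=arm.camera(c); cv2.imwrite(f"pics/{c}0.png",p)
    for l in ("stand","dial_grip","housing_top","stage_top","shutter_top","slide_box","dust_cap","oil_bottle"):
        print(c,l,[(round(r["score"],2),[round(float(v)) for v in r["centre"]]) for r in arm.place_of(c,l)][:3])
print(arm.get_obs()["time"])
E
```

```text
{'time': 0.0, 'joint_positions': array([-1.22761446,  0.33286492, -0.0646978 ,  1.4609485 ,  0.02162634,
        1.34988707, -0.08851279]), 'qd': array([ 0.00061806, -0.00131557, -0.00098433,  0.00173296,  0.00018012,
       -0.00167784, -0.00011407]), 'joint_torque': array([-4.57750575e-04, -6.23253107e+01,  2.40915368e-02, -3.89889729e+01,
       -6.14590268e-02,  3.98309750e-02,  1.74152565e-04]), 'tcp_pos': array([223.42673565, 583.28637278, 221.75485478]), 'tcp_rot': array([-3.14018414e+00,  9.19031023e-05,  2.77582291e+00]), 'wrist_force': array([-0.65570331, -0.74815882,  0.22311951]), 'ft_torque': array([-0.02756364, -0.01892263, -0.03300168]), 'finger_force': 0.0, 'opening': 1.0007841878478443}
scene stand [(0.95, [602, 88, -1]), (0.29, [485, -351, 23])]
scene dial_grip [(0.77, [562, -28, 129]), (0.63, [608, 152, 98]), (0.32, [662, 361, -3])]
scene housing_top [(0.76, [564, -31, 103]), (0.43, [566, -32, 127])]
scene stage_top [(0.74, [610, 153, 96])]
scene shutter_top [(0.6, [531, -436, 23]), (0.59, [483, -351, 21]), (0.49, [549, -289, 25])]
scene slide_box [(0.75, [466, 366, 1])]
scene dust_cap [(0.69, [672, 7, 28]), (0.26, [776, -139, -2])]
scene oil_bottle [(0.54, [451, 206, 0])]
top stand [(0.65, [598, 82, -1]), (0.45, [662, 362, 1])]
top dial_grip [(0.92, [564, -33, 128])]
top housing_top [(0.92, [559, -35, 97])]
top stage_top [(0.75, [614, 153, 99])]
top shutter_top [(0.65, [483, -358, 24]), (0.55, [533, -432, 23]), (0.42, [402, -342, 23])]
top slide_box [(0.64, [565, -30, 130])]
top dust_cap [(0.58, [676, 4, 28]), (0.39, [775, -141, 0])]
top oil_bottle [(0.48, [452, 204, -1])]
0.9
```

View pics/top0.png

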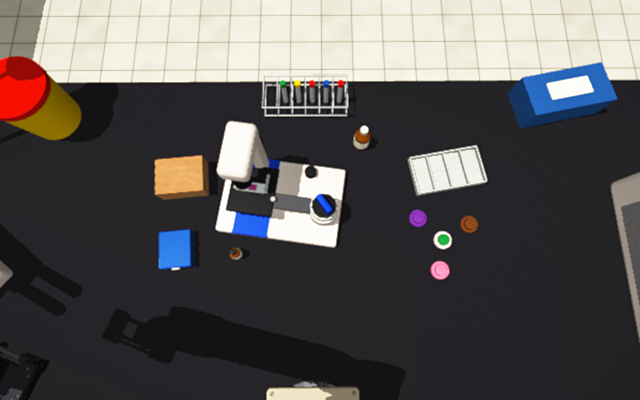

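View pics/scene0.png

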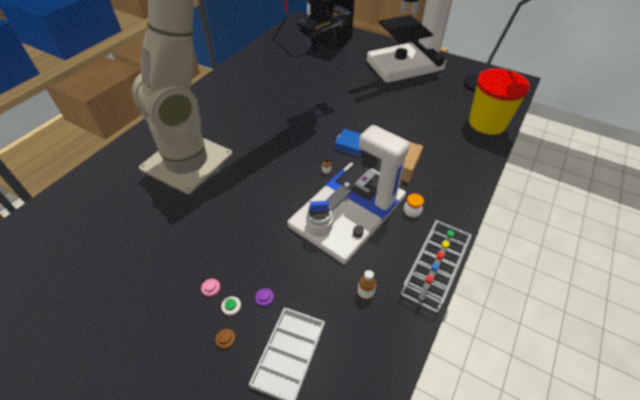

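The candidates in the top picture are purple (418,218), brown (469,224), pink (440,270) and green in a white housing (443,240). The green one fits the shutter. The dial's blue bar is at (325,204). Next I'll confirm both in an enlarged crop and measure the bar.

```bash
cat > h.py <<'E'
from rig import arm
import numpy as np, cv2
from scipy.spatial.transform import Rotation as Ro
def world(cam,P,d,mask):
    v,u=np.nonzero(mask&(d>0)); z=d[v,u]
    X=(np.linalg.inv(P["mtx"])@np.vstack([u*z,v*z,z])).T
    return (X-P["t"])@P["R"]
def hsv(p,lo,hi): return cv2.inRange(cv2.cvtColor(p,cv2.COLOR_BGR2HSV),lo,hi)>0
def tool(target,o=None):
    o=o or arm.get_obs(); R=Ro.from_euler("xyz",o["tcp_rot"]).as_matrix()
    return R.T@(np.array(target)-o["tcp_pos"])
def bar(cam):
    P=arm.camera_params(cam); p,d=arm.camera(cam)
    m=hsv(p,(100,120,60),(130,255,255)); W=world(cam,P,d,m)
    W=W[(W[:,2]>132)&(W[:,2]<152)&(np.hypot(W[:,0]-563,W[:,1]+32)<45)]
    r=cv2.minAreaRect(W[:,:2].astype(np.float32)); b=cv2.boxPoints(r)
    e=[b[1]-b[0],b[2]-b[1]]; e=max(e,key=np.linalg.norm)
    return p,len(W),r[0],r[1],W[:,2].mean(),np.degrees(np.arctan2(e[1],e[0]))%180
E
python3 - <<'E'
from h import *
p,*r=bar("top"); print(r)
print("green",[ (lambda W:(W.mean(0),len(W)))(world("top",arm.camera_params("top"),arm.camera("top")[1],hsv(p,(45,120,50),(80,255,255))&(np.add.outer(np.abs(np.arange(400)-240),np.abs(np.arange(640)-443))<25)))])
cv2.imwrite("pics/crop.png",cv2.resize(p[190:290,300:490],None,fx=4,fy=4,interpolation=2))
print(tool([540,-32,300]))
E
```

```text
[138, (560.8245239257812, -30.945133209228516), (50.32685852050781, 16.173067092895508), np.float64(140.1591831508815), np.float32(35.46757)]
green [(array([ 485.12245614, -354.99280186,   22.05654314]), 87)]
[-515.77187699 -461.6774703   -77.48531144]
```

View pics/crop.png

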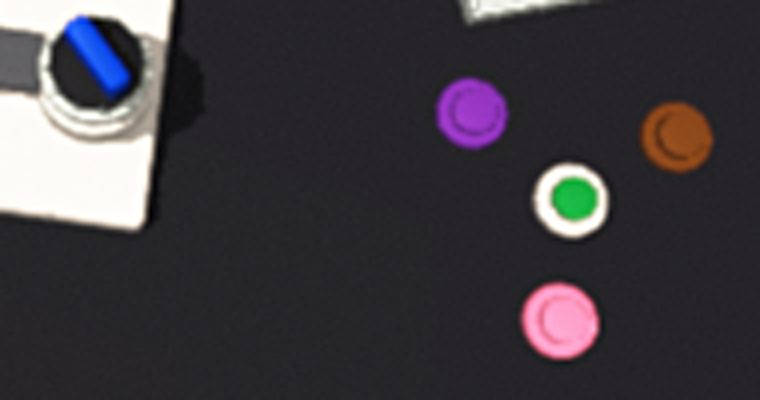

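The crop confirms it: the green button in its white housing is at crop (574,199), beside the purple, brown and pink look-alikes. The blue bar is at crop (97,55), bearing about 35°. Next I move over the dial.

```bash
python3 -m creep '[{"delta_pos":[-26,-23,-4],"turn":0},{"delta_pos":[-26,-23,-4],"turn":0},{"delta_pos":[-26,-23,-4],"turn":0},{"delta_pos":[-26,-23,-4],"turn":0},{"delta_pos":[-26,-23,-4],"turn":0},{"delta_pos":[-26,-23,-4],"turn":0},{"delta_pos":[-26,-23,-4],"turn":0},{"delta_pos":[-26,-23,-4],"turn":0},{"delta_pos":[-26,-23,-4],"turn":0},{"delta_pos":[-26,-23,-4],"turn":0},{"delta_pos":[-26,-23,-4],"turn":0},{"delta_pos":[-26,-23,-4],"turn":0},{"delta_pos":[-26,-23,-4],"turn":0},{"delta_pos":[-26,-23,-4],"turn":0},{"delta_pos":[-26,-23,-4],"turn":0},{"delta_pos":[-26,-23,-4],"turn":0},{"delta_pos":[-26,-23,-4],"turn":0},{"delta_pos":[-26,-23,-4],"turn":0},{"delta_pos":[-26,-23,-4],"turn":0},{"delta_pos":[-26,-23,-4],"turn":0}]' 1.0 20
python3 -m creep '[{"delta_pos":[0,0,0],"turn":7},{"delta_pos":[0,0,0],"turn":7},{"delta_pos":[0,0,0],"turn":7},{"delta_pos":[0,0,0],"turn":7},{"delta_pos":[0,0,0],"turn":7},{"delta_pos":[0,0,0],"turn":7},{"delta_pos":[0,0,0],"turn":7},{"delta_pos":[0,0,0],"turn":7},{"delta_pos":[0,0,0],"turn":7},{"delta_pos":[0,0,0],"turn":7},{"delta_pos":[0,0,0],"turn":7},{"delta_pos":[0,0,0],"turn":7},{"delta_pos":[0,0,0],"turn":7},{"delta_pos":[0,0,0],"turn":7},{"delta_pos":[0,0,0],"turn":7},{"delta_pos":[0,0,0],"turn":7},{"delta_pos":[0,0,0],"turn":7},{"delta_pos":[0,0,0],"turn":4.5},{"delta_pos":[0,0,0],"turn":0}]'
python3 - <<'E'
from h import *
o=arm.get_obs(); print(o["time"],o["joint_positions"].round(2),o["tcp_pos"],np.degrees(o["tcp_rot"]))
p,*r=bar("wrist"); print(r); cv2.imwrite("pics/w1.png",p)
E
```

```text
time: 2.67
tcp_pos: [545.1, -33.5, 303.1]
tcp_rot: [3.141, 0.001, 2.776]
wrist_force: [0.3, 0.7, 0.1]
opening: 0.999
finger_force: 0.0
time: 4.25
tcp_pos: [544.6, -31.9, 302.6]
tcp_rot: [-3.142, -0.0, 0.617]
wrist_force: [0.3, -0.3, -0.9]
opening: 0.999
finger_force: 0.0
4.25 [-0.65  0.13  0.7   1.58 -0.08  1.47 -0.9 ] [544.61802249 -31.86683399 302.62953052] [-1.79999273e+02 -1.81478403e-02  3.53320896e+01]
[501, (562.5137329101562, -29.001659393310547), (50.58355712890625, 13.26805305480957), np.float64(141.236401566181), np.float32(36.150005)]
```

View pics/w1.png

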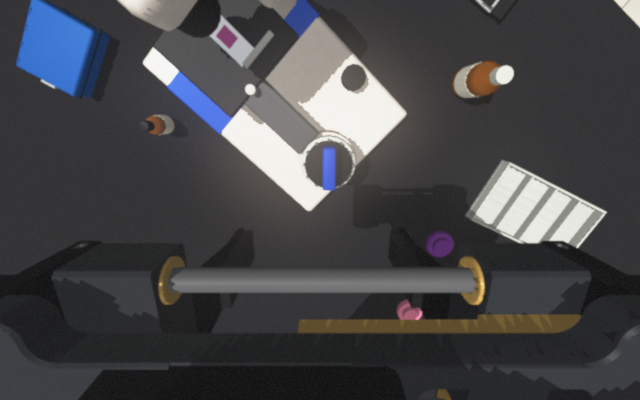

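The wrist view shows the bar at (329,168), aligned with the fingers. I move closer and check again.

```bash
python3 -c "
from h import *
print(tool([562,-30,190]))"
```

```text
[ 15.16328624   8.65524373 112.58982762]
```

```bash
python3 -m creep '[{"delta_pos":[5,3,20],"turn":0},{"delta_pos":[5,3,20],"turn":0},{"delta_pos":[5,2.6,20],"turn":0},{"delta_pos":[0,0,20],"turn":0},{"delta_pos":[0,0,20],"turn":0},{"delta_pos":[0,0,12],"turn":0},{"delta_pos":[0,0,0],"turn":0},{"delta_pos":[0,0,0],"turn":0}]'
python3 - <<'E'
from h import *
o=arm.get_obs(); print(o["tcp_pos"],np.degrees(o["tcp_rot"]),o["ft_torque"])
p,*r=bar("wrist"); print(r); p,*r=bar("top");print(r)
P=arm.camera_params("wrist"); print(-P["R"].T@P["t"])
E
```

```text
time: 4.97
tcp_pos: [561.8, -30.2, 190.8]
tcp_rot: [-3.141, 0.0, 0.622]
wrist_force: [0.4, -0.6, 0.9]
opening: 1.001
finger_force: 0.0
[561.76928942 -30.20893424 190.77312276] [-1.79990487e+02  2.07158003e-02  3.56153427e+01] [-0.04358489  0.11896414  0.04325445]
[1045, (563.3833618164062, -29.231285095214844), (50.101478576660156, 14.857680320739746), np.float64(141.09494959881494), np.float32(35.419323)]
[0, (0.0, 0.0), (0.0, 0.0), np.float64(nan), np.float32(0.0)]
[628.26051449  17.72092411 354.48141528]h.py:18: RuntimeWarning: Mean of empty slice.
  return p,len(W),r[0],r[1],W[:,2].mean(),np.degrees(np.arctan2(e[1],e[0]))%180
  ret = ret.dtype.type(ret / rcount)
```

```bash
python3 -m creep '[{"delta_pos":[1.3,0.1,15],"turn":0},{"delta_pos":[0,0,15],"turn":0},{"delta_pos":[0,0,15],"turn":0},{"delta_pos":[0,0,15],"turn":0},{"delta_pos":[0,0,10],"turn":0},{"delta_pos":[0,0,4],"turn":0},{"delta_pos":[0,0,0],"turn":0},{"delta_pos":[0,0,0],"turn":0}]'
python3 -c "
from h import *
for i in range(3): o=arm.get_obs(); print(o['tcp_pos'],np.degrees(o['tcp_rot']),o['wrist_force'],o['ft_torque'])"
python3 -m creep '[{"delta_pos":[0,0,0],"turn":0},{"delta_pos":[0,0,0],"turn":0},{"delta_pos":[0,0,0],"turn":0},{"delta_pos":[0,0,0],"turn":0},{"delta_pos":[0,0,0],"turn":0},{"delta_pos":[0,0,0],"turn":0},{"delta_pos":[0,0,0],"turn":0},{"delta_pos":[0,0,0],"turn":0},{"delta_pos":[0,0,0],"turn":0},{"delta_pos":[0,0,0],"turn":0},{"delta_pos":[0,0,0],"turn":0},{"delta_pos":[0,0,0],"turn":0}]' 0.1 25
python3 -c "
from h import *
o=arm.get_obs(); print(o['tcp_pos'],np.degrees(o['tcp_rot']),o['wrist_force'],o['ft_torque'],o['opening'])"
```

```text
time: 5.73
tcp_pos: [563.5, -29.5, 117.4]
tcp_rot: [3.141, -0.001, 0.62]
wrist_force: [-0.1, -0.8, 0.5]
opening: 1.001
finger_force: 0.0
[563.46325782 -29.54986933 117.39637546] [ 1.79971024e+02 -5.30069454e-02  3.55473988e+01] [-0.14314809 -0.7548087   0.47651261] [-0.0956267   0.07987068  0.00058211]
[563.46325782 -29.54986933 117.39637546] [ 1.79971024e+02 -5.30069454e-02  3.55473988e+01] [-0.14314809 -0.7548087   0.47651261] [-0.0956267   0.07987068  0.00058211]
[563.46325782 -29.54986933 117.39637546] [ 1.79971024e+02 -5.30069454e-02  3.55473988e+01] [-0.14314809 -0.7548087   0.47651261] [-0.0956267   0.07987068  0.00058211]
time: 6.73
tcp_pos: [563.3, -29.9, 116.6]
tcp_rot: [3.141, -0.0, 0.62]
wrist_force: [3.2, -2.7, -7.0]
opening: 0.182
finger_force: 25.0
[563.25380814 -29.91939766 116.62723055] [ 1.79944600e+02 -1.84906575e-02  3.55328902e+01] [ 3.24877344 -2.71397508 -6.9660619 ] [-0.18848287 -0.51469442 -0.03760372] 0.18244515671192427
```

```bash
cat > t.sh <<'E'
python3 -c "
from h import *
o=arm.get_obs(); print('yaw',np.degrees(o['tcp_rot'])[2].round(2),'Tz',o['ft_torque'].round(3),o['tcp_pos'].round(1),o['wrist_force'].round(1))"
E
python3 -m creep '[{"delta_pos":[0,0,0],"turn":-4},{"delta_pos":[0,0,0],"turn":0},{"delta_pos":[0,0,0],"turn":0}]'; bash t.sh
python3 -m creep '[{"delta_pos":[0,0,0],"turn":-4},{"delta_pos":[0,0,0],"turn":-4},{"delta_pos":[0,0,0],"turn":-4},{"delta_pos":[0,0,0],"turn":0},{"delta_pos":[0,0,0],"turn":0}]'; bash t.sh
python3 -m creep '[{"delta_pos":[0,0,0],"turn":-4},{"delta_pos":[0,0,0],"turn":-4},{"delta_pos":[0,0,0],"turn":0},{"delta_pos":[0,0,0],"turn":0}]'; bash t.sh
python3 -m creep '[{"delta_pos":[0,0,0],"turn":-4},{"delta_pos":[0,0,0],"turn":-4},{"delta_pos":[0,0,0],"turn":-4},{"delta_pos":[0,0,0],"turn":-4},{"delta_pos":[0,0,0],"turn":0},{"delta_pos":[0,0,0],"turn":0}]'; bash t.sh
```

```text
time: 6.98
tcp_pos: [563.2, -29.9, 116.5]
tcp_rot: [3.141, -0.0, 0.688]
wrist_force: [3.3, -1.8, -2.5]
opening: 0.182
finger_force: 25.0
yaw 39.43 Tz [-0.459 -0.463 -0.024] [563.2 -29.9 116.5] [ 3.3 -1.8 -2.5]
time: 7.4
tcp_pos: [563.1, -29.8, 116.6]
tcp_rot: [3.141, -0.0, 0.896]
wrist_force: [2.5, -1.7, -1.6]
opening: 0.182
finger_force: 25.0
yaw 51.34 Tz [-0.509 -0.314  0.095] [563.1 -29.8 116.6] [ 2.5 -1.7 -1.6]
time: 7.73
tcp_pos: [563.0, -29.7, 116.6]
tcp_rot: [3.141, -0.0, 1.035]
wrist_force: [2.2, -2.0, -0.9]
opening: 0.178
finger_force: 25.0
yaw 59.28 Tz [-0.499 -0.281 -0.085] [563.  -29.7 116.6] [ 2.2 -2.  -0.9]
time: 8.23
tcp_pos: [562.7, -29.6, 116.5]
tcp_rot: [-3.141, -0.0, 1.314]
wrist_force: [0.6, -1.7, 1.5]
opening: 0.181
finger_force: 25.0
yaw 75.27 Tz [-0.533  0.18  -0.037] [562.7 -29.6 116.5] [ 0.6 -1.7  1.5]
```

```bash
python3 -m creep '[{"delta_pos":[0,0,0],"turn":-2},{"delta_pos":[0,0,0],"turn":-2},{"delta_pos":[0,0,0],"turn":0},{"delta_pos":[0,0,0],"turn":0}]' >/dev/null; bash t.sh
python3 -m creep '[{"delta_pos":[0,0,0],"turn":0}]'>/dev/null; bash t.sh
```

```text
yaw 79.32 Tz [-0.455  0.401 -0.095] [562.7 -29.6 116.5] [-1.  -1.9  2.4]
yaw 79.37 Tz [-0.532  0.55  -0.076] [562.7 -29.5 116.5] [-2.1 -1.5  3.3]
```

```bash
python3 -m creep '[{"delta_pos":[0,0,0],"turn":-2},{"delta_pos":[0,0,0],"turn":0},{"delta_pos":[0,0,0],"turn":0}]' >/dev/null; bash t.sh
python3 -m creep '[{"delta_pos":[0,0,0],"turn":0}]'>/dev/null; bash t.sh
```

```text
yaw 81.42 Tz [-0.594  0.798 -0.042] [562.7 -29.5 116.6] [-1.3 -1.9  4.2]
yaw 81.44 Tz [-0.56   0.896 -0.085] [562.7 -29.5 116.5] [-2.9 -1.8  4.5]
```

```bash
python3 -m creep '[{"delta_pos":[0,0,0],"turn":-3},{"delta_pos":[0,0,0],"turn":-4},{"delta_pos":[0,0,0],"turn":-4},{"delta_pos":[0,0,0],"turn":-3},{"delta_pos":[0,0,0],"turn":0},{"delta_pos":[0,0,0],"turn":0}]' >/dev/null; bash t.sh
python3 -m creep '[{"delta_pos":[0,0,0],"turn":-2},{"delta_pos":[0,0,0],"turn":-2},{"delta_pos":[0,0,0],"turn":0},{"delta_pos":[0,0,0],"turn":0}]'>/dev/null; bash t.sh
python3 -m creep '[{"delta_pos":[0,0,0],"turn":0}]'>/dev/null; bash t.sh
```

```text
yaw 95.41 Tz [-0.578  1.288  0.03 ] [562.5 -29.5 116.5] [-4.9 -1.2  5.5]
yaw 99.39 Tz [-0.536  1.314 -0.08 ] [562.4 -29.5 116.5] [-5.8 -1.9  5.7]
yaw 99.38 Tz [-0.569  1.362 -0.124] [562.4 -29.6 116.5] [-5.  -1.7  5.6]
```

```bash
python3 -m creep '[{"delta_pos":[0,0,0],"turn":-2},{"delta_pos":[0,0,0],"turn":0},{"delta_pos":[0,0,0],"turn":0}]' >/dev/null; bash t.sh
python3 -m creep '[{"delta_pos":[0,0,0],"turn":0}]'>/dev/null; bash t.sh
```

```text
yaw 101.39 Tz [-0.589  1.402 -0.078] [562.4 -29.5 116.5] [-4.9 -1.7  6.2]
yaw 101.38 Tz [-0.609  1.335 -0.049] [562.4 -29.6 116.5] [-6.2 -2.8  5.8]
```

Not the stop yet, so on to click 4.

```bash
python3 -m creep '[{"delta_pos":[0,0,0],"turn":-3},{"delta_pos":[0,0,0],"turn":-4},{"delta_pos":[0,0,0],"turn":-4},{"delta_pos":[0,0,0],"turn":-3},{"delta_pos":[0,0,0],"turn":0},{"delta_pos":[0,0,0],"turn":0}]' >/dev/null; bash t.sh
python3 -m creep '[{"delta_pos":[0,0,0],"turn":-2},{"delta_pos":[0,0,0],"turn":-2},{"delta_pos":[0,0,0],"turn":0},{"delta_pos":[0,0,0],"turn":0}]'>/dev/null; bash t.sh
python3 -m creep '[{"delta_pos":[0,0,0],"turn":0}]'>/dev/null; bash t.sh
```

```text
yaw 115.4 Tz [-0.58   1.632 -0.049] [562.2 -29.6 116.5] [-6.7 -2.1  7.6]
yaw 119.36 Tz [-0.6    1.665 -0.246] [562.2 -29.7 116.5] [-7.5 -1.6  7. ]
yaw 119.35 Tz [-0.565  1.658 -0.183] [562.1 -29.7 116.5] [-7.7 -2.1  5.8]
```

```bash
python3 -m creep '[{"delta_pos":[0,0,0],"turn":-1.5},{"delta_pos":[0,0,0],"turn":0},{"delta_pos":[0,0,0],"turn":0}]' >/dev/null; bash t.sh
python3 -m creep '[{"delta_pos":[0,0,0],"turn":0}]'>/dev/null; bash t.sh
```

```text
yaw 120.85 Tz [-0.545  1.667 -0.302] [562.2 -29.7 116.5] [-7.7 -1.6  7.5]
yaw 120.85 Tz [-0.526  1.686 -0.298] [562.1 -29.7 116.5] [-6.4 -2.5  6.9]
```

That is the end stop, at yaw 115.4°, about 5° into its spring. Next I turn clockwise to 35.4°, four clicks above the stop, which is also the starting bearing.

```bash
python3 -m creep '[{"delta_pos":[0,0,0],"turn":5.5},{"delta_pos":[0,0,0],"turn":5},{"delta_pos":[0,0,0],"turn":5},{"delta_pos":[0,0,0],"turn":5},{"delta_pos":[0,0,0],"turn":5},{"delta_pos":[0,0,0],"turn":5},{"delta_pos":[0,0,0],"turn":5},{"delta_pos":[0,0,0],"turn":5},{"delta_pos":[0,0,0],"turn":5},{"delta_pos":[0,0,0],"turn":5},{"delta_pos":[0,0,0],"turn":5},{"delta_pos":[0,0,0],"turn":5},{"delta_pos":[0,0,0],"turn":5},{"delta_pos":[0,0,0],"turn":5},{"delta_pos":[0,0,0],"turn":5},{"delta_pos":[0,0,0],"turn":5},{"delta_pos":[0,0,0],"turn":5},{"delta_pos":[0,0,0],"turn":0},{"delta_pos":[0,0,0],"turn":0}]'; bash t.sh
python3 -m creep '[{"delta_pos":[0,0,0],"turn":0},{"delta_pos":[0,0,0],"turn":0},{"delta_pos":[0,0,0],"turn":0},{"delta_pos":[0,0,0],"turn":0},{"delta_pos":[0,0,0],"turn":0},{"delta_pos":[0,0,0],"turn":0},{"delta_pos":[0,0,0],"turn":0},{"delta_pos":[0,0,0],"turn":0},{"delta_pos":[0,0,0],"turn":0},{"delta_pos":[0,0,0],"turn":0}]' 1.0; bash t.sh
```

```text
time: 13.07
tcp_pos: [563.3, -29.9, 116.6]
tcp_rot: [3.141, -0.0, 0.621]
wrist_force: [-0.0, -4.4, 1.0]
opening: 0.179
finger_force: 25.0
yaw 35.59 Tz [-1.026 -0.069 -0.029] [563.3 -29.9 116.6] [-0.  -4.4  1. ]
time: 13.9
tcp_pos: [563.0, -29.5, 116.5]
tcp_rot: [-3.142, -0.0, 0.62]
wrist_force: [0.6, 0.4, -0.0]
opening: 0.859
finger_force: 0.0
yaw 35.54 Tz [-0.038  0.166  0.001] [563.  -29.5 116.5] [ 0.6  0.4 -0. ]
```

```bash
python3 -m creep '[{"delta_pos":[0,0,-10],"turn":0},{"delta_pos":[0,0,-20],"turn":0},{"delta_pos":[0,0,-22],"turn":0},{"delta_pos":[0,0,-20],"turn":0},{"delta_pos":[0,0,-20],"turn":0},{"delta_pos":[0,0,-20],"turn":0},{"delta_pos":[0,0,0],"turn":0},{"delta_pos":[0,0,0],"turn":0}]'
python3 - <<'E'
from h import *
p,*r=bar("wrist"); print(r)
print(arm.camera("top") and [(round(x["score"],2),x["centre"]) for x in arm.place_of("top","shutter_top")])
print(tool([485,-355,120]))
E
```

```text
time: 14.57
tcp_pos: [563.5, -29.6, 230.1]
tcp_rot: [3.141, -0.002, 0.62]
wrist_force: [0.1, 0.4, -1.4]
opening: 1.0
finger_force: 0.0
[731, (562.831298828125, -28.932289123535156), (49.866554260253906, 14.090511322021484), np.float64(141.16071786947552), np.float32(35.951767)]
[(0.51, [482.1, -360.2, 22.2]), (0.43, [548.4, -293.4, 18.2]), (0.4, [406.0, -342.1, 24.0])]
[-252.17591692  219.93248624  108.00310336]
```

The dial is free and rests at 36°, so it stands four clicks up. Next, close the gripper and go over the shutter.

```bash
python3 -m creep '[{"delta_pos":[-25,22,0],"turn":0},{"delta_pos":[-25,22,0],"turn":0},{"delta_pos":[-25,22,0],"turn":0},{"delta_pos":[-25,22,0],"turn":0},{"delta_pos":[-25,22,0],"turn":0},{"delta_pos":[-25,22,0],"turn":0},{"delta_pos":[-25,22,0],"turn":0},{"delta_pos":[-25,22,5],"turn":0},{"delta_pos":[-25,22,10],"turn":0},{"delta_pos":[-27,22,10],"turn":0},{"delta_pos":[0,0,10],"turn":0},{"delta_pos":[0,0,0],"turn":0},{"delta_pos":[0,0,0],"turn":0}]' 0
python3 - <<'E'
from h import *
P=arm.camera_params("wrist"); p,d=arm.camera("wrist"); cv2.imwrite("pics/w2.png",p)
W=world("wrist",P,d,hsv(p,(45,120,40),(80,255,255)))
W=W[(W[:,2]>15)&(W[:,2]<28)&(np.hypot(W[:,0]-485,W[:,1]+355)<40)]
print(len(W),W.mean(0),W.min(0),W.max(0))
print(arm.get_obs()["tcp_pos"],tool([485,-355,30]))
E
```

```text
time: 15.8
tcp_pos: [485.4, -354.4, 192.5]
tcp_rot: [-3.139, 0.001, 0.62]
wrist_force: [0.0, 1.0, 1.1]
opening: 0.099
finger_force: 0.0
421 [ 487.91867492 -355.07057937   22.27030005] [ 473.31878112 -369.39589842   19.16095432] [ 501.84112443 -340.95250896   24.48380114]
[ 486.15107542 -353.92758128  193.19150336] [ -1.5388045    0.39357064 163.19135702]
```

View pics/w2.png

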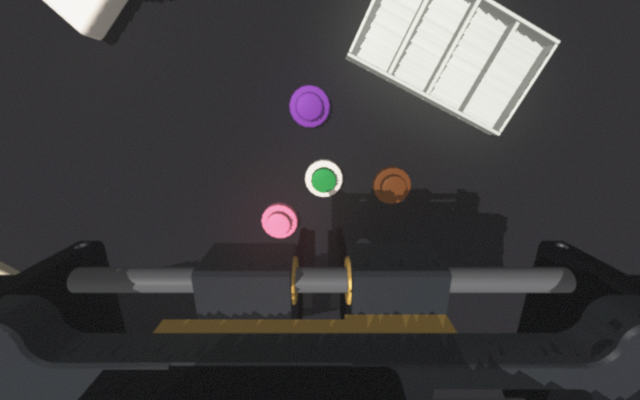

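The green button is at (323,180), directly under the fingers and apart from pink (280,221), purple (309,106) and brown (393,185). Descending.

```bash
python3 -m creep '[{"delta_pos":[0,1.2,20],"turn":0},{"delta_pos":[0,0,25],"turn":0},{"delta_pos":[0,0,25],"turn":0},{"delta_pos":[0,0,25],"turn":0},{"delta_pos":[0,0,25],"turn":0},{"delta_pos":[0,0,25],"turn":0},{"delta_pos":[0,0,15],"turn":0},{"delta_pos":[0,0,5],"turn":0},{"delta_pos":[0,0,0],"turn":0},{"delta_pos":[0,0,0],"turn":0}]'
python3 -m creep '[{"delta_pos":[0,0,2],"turn":0},{"delta_pos":[0,0,2],"turn":0},{"delta_pos":[0,0,2],"turn":0},{"delta_pos":[0,0,2],"turn":0},{"delta_pos":[0,0,0],"turn":0},{"delta_pos":[0,0,0],"turn":0}]'
```

```text
time: 16.68
tcp_pos: [487.5, -355.6, 29.6]
tcp_rot: [3.141, -0.001, 0.622]
wrist_force: [-0.0, -0.2, 0.1]
opening: 0.005
finger_force: 0.0
time: 17.18
tcp_pos: [486.9, -356.0, 20.8]
tcp_rot: [3.141, -0.001, 0.62]
wrist_force: [1.2, 0.2, 3.5]
opening: -0.0
finger_force: 1.2
```

```bash
python3 -m creep '[{"delta_pos":[0,0,1.5],"turn":0},{"delta_pos":[0,0,1.5],"turn":0},{"delta_pos":[0,0,1.5],"turn":0},{"delta_pos":[0,0,0],"turn":0},{"delta_pos":[0,0,0],"turn":0}]'
python3 -m creep '[{"delta_pos":[0,0,1],"turn":0},{"delta_pos":[0,0,0],"turn":0},{"delta_pos":[0,0,0],"turn":0}]'
```

```text
time: 17.6
tcp_pos: [486.9, -356.1, 16.5]
tcp_rot: [3.141, -0.001, 0.62]
wrist_force: [0.6, 1.7, 8.3]
opening: 0.007
finger_force: 4.1
time: 17.85
tcp_pos: [486.9, -356.1, 16.3]
tcp_rot: [3.141, -0.001, 0.62]
wrist_force: [-3.4, 3.7, 18.1]
opening: 0.003
finger_force: 9.0
```

The button has bottomed out: the force jumped to 18 N with almost no further travel. Release and retreat.

```bash
python3 -m creep '[{"delta_pos":[0,0,0],"turn":0},{"delta_pos":[0,0,0],"turn":0},{"delta_pos":[0,0,-5],"turn":0},{"delta_pos":[0,0,-15],"turn":0},{"delta_pos":[0,0,-20],"turn":0},{"delta_pos":[0,0,-25],"turn":0},{"delta_pos":[0,0,-25],"turn":0},{"delta_pos":[0,0,-25],"turn":0},{"delta_pos":[0,0,-25],"turn":0},{"delta_pos":[0,0,-25],"turn":0},{"delta_pos":[0,0,-25],"turn":0},{"delta_pos":[0,0,0],"turn":0},{"delta_pos":[0,0,0],"turn":0}]'
python3 - <<'E'
from h import *
p,*r=bar("top"); print(r); cv2.imwrite("pics/end.png",p)
E
```

```text
time: 18.93
tcp_pos: [486.6, -356.4, 205.6]
tcp_rot: [3.14, -0.001, 0.62]
wrist_force: [-0.5, 0.2, -0.9]
opening: 0.005
finger_force: 0.0
[137, (560.9549560546875, -31.014205932617188), (50.06611633300781, 16.17519187927246), np.float64(140.15719512009073), np.float32(35.317165)]
```

View pics/end.png

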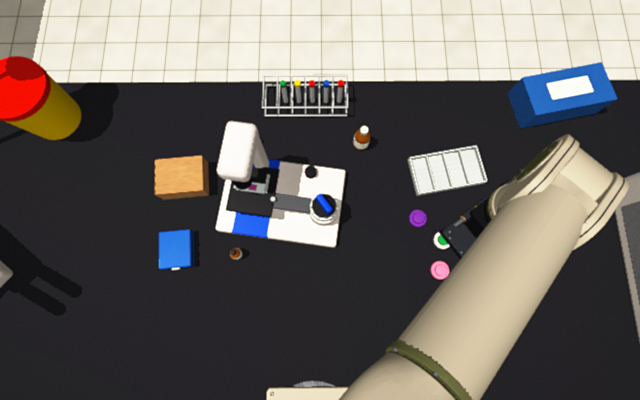

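The dial bar at (325,204) is at 35.3°, the bystanders in view are where they were, and the arm is clear. Handing in.

```bash
python3 -c "
from rig import arm
print(arm.sign_off())"
```

```text
the job is handed in; nothing more can be done
None
```

I found the dial's end stop by feel (about 5.5° into its spring at most), turned it back exactly four clicks, pressed the green shutter fully down, let go of everything and handed the job in.

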